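# Chock the pipe and drop the swing stop

### The arm

A 6-joint arm with a two-finger parallel gripper is mounted at the origin on a cart in front of the work surface, level with it; the furniture and walls round the work are solid. World frame = base frame: x ahead of the robot, y to its left, z up, the work surface at z = 0. Lengths are in m, angles in rad, forces in N, time in s.
With the tool pointing down it reaches from about 0.275 to 0.775 m from the base axis. Payload 14.6 kg.
Tool frame: the origin (TCP) lies midway between the tips of the shut fingers; the grasp point (between the pads) lies 19 mm behind it; z points along the fingers, y is the line along which they close (so a half turn about z gives the same grasp; the last joint's range is limited). The gripper opens to 85 mm and grips with 20 to 120 N. Pads are 22 mm wide; open, the fingers measure 114 mm over their backs; the gripper's body (76 mm by 85 mm) begins 54 mm behind the grasp point. The pads swing forward as they close: fully open they stand 13 mm farther back than shut.
Start: joints at [-1.504, 0.263, -0.048, 1.259, 0, 1.415], TCP at [0.115, -0.512, 0.231] pointing down, gripper open.
Joint ranges: [-2.65, 2.65], [-0.89, 1.7], [-1.18, 1.37], [-2.13, 2.11], [-1.35, 1.29], [-3.14, 3.14]. Speed limits (rad/s): [1.89, 1.89, 2.57, 2.79, 3.14, 3.14].

### API

Orientations are given as [roll, pitch, yaw] about the fixed x, y, z axes, in that order (R = Rz(yaw) Ry(pitch) Rx(roll)).
In Python, from station import r, vision gives the robot as it stands.
- The arm moves only by the tool play_rows, never from a script. Its argument "series" is text: rows parted by semicolons, each of 5 numbers parted by spaces: the shift along the tool's x, y, z in mm, then the turn about the tool's z in rad, then the opening, from 0 (shut) to 1 (fully open). In form: x y z turn claw; .... A call has 1 to 20 rows; each row is the pose to reach, as a shift and turn from the pose commanded when the call began, along the tool's axes at that moment; what a row does not reach only later rows make up. A row lasts 1/8 s, in which the tool goes at most 62.5 mm and 10.7 degrees, less where a joint would pass 70% of its speed; a pose out of reach is approached as far as the arm can. A call with a gripper value outside its range is refused whole. The fingers move at their own pace and stop on an object; "grip_force" is the grip in N (left out, the last holds). Time passes only in rows, so rows that repeat a pose let the fingers close. It gives the time, the measured TCP pose, the force, the opening and the grip force at its end, in the units of the state.
- r.state(): the state, without advancing time (a new reading comes with each control period).
- vision.grab_frame(name): name is "side" or "top"; returns (picture, depth): 384x512x3 uint8, red, green, blue; 384x512 float32, m along the optical axis (not along the pixel's ray), 0 where there is no reading.
- vision.get_calibration(name): a dict with "fx", "fy", "cx", "cy" (pixels), "k1" (the pictures are not rectified: a ray, as slopes to the right and down, at radius r is drawn at 1 + k1 r^2 times it, then the intrinsics apply), "pose" (4x4, takes a point from camera to world coordinates). Camera axes: x right, y up, looking along -z (the intrinsics and any distortion apply to the point x, -y, -z); pixel columns grow to the right and rows downward; lengths in m; the calibration is good to about 2 mm. A picture is of the moment at which its call begins. get_calibration takes no time and is no camera call.
- r.finish_job(): hands the job in; it is judged then, once.
The state is a dict: "time_s": time; "joint_pos": joint angles; "joint_velocities": joint speeds; "joint_torque": joint torques, N m; "eef_pos": TCP position; "eef_rot": TCP orientation; "force": force on the tool from outside, world axes, zero at the start; "moment": the same for the moment, N m; "grip_width": finger opening in m; "finger_force": force on a finger pad.
Only numpy, scipy, OpenCV 4.12 (cv2) and the standard library are available. Lean on these libraries where they do the work, as an engineer would, in place of code of your own. Each camera call takes 0.05 s, during which the arm holds its last target. There are 200 camera calls.

### The job

The pipe on the sloping skid is leaning on the swing stop, and the stop has to come out of the way. Slide the orange wedge up the deck, thin end first, until it bears squarely against the low side of the pipe near the middle of its length; only then swing the red-knobbed lever all the way down toward the low end, so that the wedge alone holds the pipe. The pipe must stay where it lies: do not let it roll down or shove it up the slope.

Things in the scene. Friction and masses are not known exactly. Their poses are not given: they have to be found in the camera images.
- skid: Fixed blue steel skid: a flat deck 340 x 190 mm sloping 7 degrees down to the end nearest the robot (yellow edge strip). Origin on the deck's upper surface, 53 mm above the table; x runs up the slope, y left across it, z square to the deck. The surface is z = 0, x -190 (low end) to +150 mm, y -95 to +95 mm.
- pipe: Bright steel pipe, 89 mm diameter, 240 mm long, 1.5 kg, lying across the deck (axis at about skid x = +70 mm), white mark round its mid length. It leans on the two stop fingers and rolls down if nothing holds it. Origin on its axis at mid length, 44.5 mm above the deck; y runs along the pipe. Its ends stand some 25 mm past the deck's edges.
- chock: Loose orange wedge on a black rubber sole, 100 long (x), 90 wide (y), 45 mm high, 0.35 kg, on the deck below the pipe. Origin: centre of underside. x points to the 3 mm thin end (+50 mm), roughly up the slope; face rises there at 30 degrees to the flat top; upright back at x = -50 mm. It touches the pipe when the pipe's axis is 67 mm ahead of its origin. Slides at 3 to 5 N, stays where left.
- stop (a joint): Angle of the swing stop, rad: 0 with its fingers upright against the pipe (start), 1.5 fully down toward the low end. The hinge is stiff (0.2 N m, about 2 N at the knob) and stays where it is left. Two 10 mm fingers stand just outside the deck's edges, up to 62 mm above the deck, clear of the chock.
- stop_knob (a point): Centre of the red ball knob, 26 mm diameter, on the stop's hand lever, 175 mm right of the deck's middle line, past the pipe's end. It circles a shaft along skid y at skid x = +20.5, z = -16 mm, radius 95 mm: from skid x = +45, z = +76 mm (stop up, lever leaning uphill) to x = -69, z = +15 mm (fully down). Push it from uphill or pinch it.

How it is judged:
On the way:
1. the wedge is up against the pipe near its middle while the stop is still up (x of pipe in the frame of chock between 0.055 and 0.078 m and y of pipe in the frame of chock between -0.035 and 0.035 m and value of joint stop below 0.15 rad), for 0.2 s.
At the end, for the whole second after the job is handed in: The stop is down past 1.2 rad and carries none of the pipe; the pipe rests against the wedge (touching, wedge square to it within 0.2 rad, pipe axis 55 to 78 mm ahead of the wedge's origin, wedge within 35 mm of the pipe's mid length), lies still and within 20 mm of where it started (x of pipe in the frame of chock between 0.055 and 0.078 m and y of pipe in the frame of chock between -0.035 and 0.035 m and value of joint stop above 1.2 rad and contact force between pipe and chock above 0.3 N and contact force between pipe and stop below 0.1 N and distance of pipe from where it was at the start of the episode below 0.02 m and angle between the y axis of pipe and the y axis of chock, either way round below 0.2 rad and linear speed of each of pipe, chock below 0.01 m/s).
It fails at once if the pipe rolls or is shoved more than 35 mm from its place (distance of pipe from where it was at the start of the episode above 0.035 m).
It also fails if it takes over 51 s, if anything falls off the work surface, if the arm or the gripper's body presses on something with over 40 N, if the wrist force passes 120 N, or if a joint passes its speed limit or range.

## Working session

There is one attempt and no reset: what is moved stays moved. The work goes in short steps, Python scripts to look and compute and a tool call to move; the robot and the scene stay as the last step left them, time stands still between calls to the robot, and variables do not carry over. Pictures are saved under pics/ and viewed, at most 10 in all, crops included, and the job is handed in when it is done.

Besides the shell and the picture viewer there is one more tool, called after "Call:" as name(argument=value, ...), one argument or row to a line, values as JSON. play_rows: Moves the arm, as the interface text tells. Its arguments: {"type":"object","properties":{"series":{"type":"string"},"grip_force":{"type":"number"}},"required":["series"]}

```bash
mkdir -p pics; cat > h.py <<'E'
import numpy as np, cv2
from station import r, vision
def cloud(n):
    im,d=vision.grab_frame(n); c=vision.get_calibration(n)
    K=np.array([[c['fx'],0,c['cx']],[0,c['fy'],c['cy']],[0,0,1.]])
    v,u=np.mgrid[:384,:512].astype(float)
    # distorted -> ideal slopes (only k1)
    p=cv2.undistortPoints(np.stack([u.ravel(),v.ravel()],1)[:,None],K,np.array([c['k1'],0,0,0.]))[:,0]
    z=d.ravel().astype(float)
    P=np.stack([p[:,0]*z,-p[:,1]*z,-z],1)
    T=np.array(c['pose']); W=P@T[:3,:3].T+T[:3,3]
    W[z==0]=np.nan
    return im,d,W.reshape(384,512,3)
E
python3 - <<'E'
from h import *
s=r.state(); print(s['time_s'],s['eef_pos'],s['eef_rot'],s['force'],s['grip_width'])
a=[]
for n in('side','top'):
    im,d,W=cloud(n); np.savez('pics/%s0.npz'%n,im=im,W=W); cv2.imwrite('pics/%s0.png'%n,im[...,::-1])
    h=cv2.cvtColor(im,cv2.COLOR_RGB2HSV)
    for nm,lo,hi in(('orange',(6,120,80),(18,255,255)),('red',(0,150,80),(4,255,255)),('yellow',(22,120,80),(35,255,255)),('blue',(100,100,40),(125,255,255))):
        m=cv2.inRange(h,lo,hi); k,l,st,ce=cv2.connectedComponentsWithStats(m)
        for i in range(1,k):
            if st[i,4]>60:
                w=W[l==i]; print(n,nm,st[i],np.nanmedian(w,0).round(4),np.nanpercentile(w,2,axis=0).round(3),np.nanpercentile(w,98,axis=0).round(3))
E
```

```text
0.0 [ 0.1154736  -0.51189184  0.23083118] [-3.14057268e+00 -1.51304309e-04  2.21781215e-01] [ 0.66286631 -0.12221558 -0.20086464] 0.08507135180512933
side orange [174 197  57  31 872] [0.4819 0.0688 0.0617] [0.441 0.052 0.041] [0.546 0.148 0.081]
side red [320 115  11  10  95] [0.9565 0.2821 0.2035] [0.948 0.276 0.191] [0.971 0.297 0.219]
side red [286 184  12  11 103] [ 0.6423 -0.0568  0.1369] [ 0.634 -0.062  0.125] [ 0.654 -0.047  0.145]
side red [481 249  31  17 349] [ 0.979  -0.3257  0.0192] [ 0.965 -0.351  0.006] [ 0.995 -0.299  0.028]
side red [ 149  324   81   32 1331] [ 0.357  -0.2617  0.0099] [ 0.3   -0.292  0.001] [ 0.406 -0.214  0.013]
side yellow [115 185  27  18 333] [0.3672 0.4053 0.0222] [0.332 0.397 0.001] [0.401 0.453 0.034]
side yellow [151 217  24  19 111] [0.4022 0.1137 0.0314] [0.39 0.06 0.03] [0.414 0.179 0.033]
side blue [191 111  15   8  66] [0.9001 1.4528 0.0704] [0.838 1.323 0.068] [0.969 1.569 0.072]
side blue [259 112  44   6 137] [1.3116 1.1837 0.0691] [1.208 1.099 0.067] [1.433 1.267 0.071]
side blue [105 115  40  10 146] [0.4758 1.4887 0.0687] [0.405 1.
[... 2521 characters left out ...]
5 111   9  15  66] [ 0.9876  0.8414 -0.467 ] [ 0.957  0.835 -0.493] [ 1.009  0.847 -0.441]
top blue [ 47 122  13  17  77] [ 0.9329  0.8331 -0.4786] [ 0.9    0.827 -0.544] [ 0.982  0.842 -0.447]
top blue [ 155  143   87   26 1003] [0.7163 0.1374 0.0702] [0.691 0.038 0.007] [0.74  0.231 0.074]
top blue [  3 167  26  62 694] [ 0.6386  0.7904 -0.2207] [ 0.56   0.777 -0.281] [ 0.742  0.806 -0.148]
top blue [ 54 169   7  22  94] [ 0.7346  0.8045 -0.4922] [ 0.691  0.796 -0.52 ] [ 0.771  0.811 -0.469]
top blue [ 164  194   84   91 4044] [0.5406 0.1161 0.0479] [0.412 0.021 0.011] [0.611 0.207 0.058]
top blue [ 48 220  11  12  65] [ 0.5439  0.7768 -0.4261] [ 0.525  0.772 -0.459] [ 0.563  0.782 -0.387]
```

View pics/side0.png

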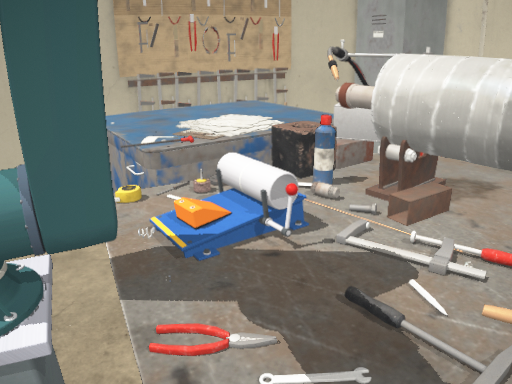

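View pics/top0.png

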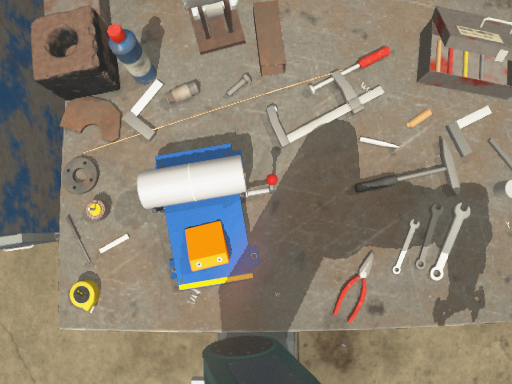

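Side view: chock ~(202,210), pipe ~(258,180), knob (291,189). Top view: chock ~(207,245), pipe ~(192,181), knob (272,180); the way is clear. Now I'll measure the poses.

```bash
cat > meas.py <<'E'
from h import *
def rect(P):
    (c,s,a)=cv2.minAreaRect((P[:,:2]*1000).astype(np.float32)); 
    if a>45: a-=90; s=s[::-1]
    return np.round(c,1),np.round(s,1),round(float(np.radians(a)),4)
def measure(im,W,pr=True):
    h=cv2.cvtColor(im,cv2.COLOR_RGB2HSV)
    box=(W[...,0]>.36)&(W[...,0]<.78)&(W[...,1]>-.1)&(W[...,1]<.29)
    blue=(cv2.inRange(h,(100,100,40),(125,255,255))>0)&box
    yel=(cv2.inRange(h,(19,100,80),(35,255,255))>0)&box
    ora=(cv2.inRange(h,(5,110,80),(35,255,255))>0)&box&(W[...,2]>.036)
    P=W[blue]; P=P[(P[:,2]>.025)]
    for k in range(6):
        c=np.median(P,0) if k==0 else c
        if k==0: n=np.array([-np.sin(.122),0,np.cos(.122)])
        Q=P[abs((P-c)@n)<(.012 if k<2 else .003)]; c=Q.mean(0); n=np.linalg.svd(Q-c)[2][2]; n*=np.sign(n[2])
    print('plane n',n.round(4),'tilt',np.degrees(np.arccos(n[2])).round(2),'dir',np.arctan2(-n[1],-n[0]).round(4),'at',c.round(4))
    D=W[(blue|yel)]; D=D[abs((D-c)@n)<.004]
    print('deck rect',rect(D))
    cp=W[ora]; hh=(cp-c)@n; cp=cp[(hh>.004)]; hh=(cp-c)@n
    print('chock',rect(cp),'top',hh.max().round(4)); top=cp[hh>.041]; print('choctop',len(top),rect(top),top[:,2].mean())
    print('sole footprint', [cp[:,i].min().round(4) for i in (0,1)],[cp[:,i].max().round(4) for i in (0,1)])
    grey=(h[...,1]<60)&box&(((W-c)@n)>.07)
    G=W[grey]; g=G.mean(0); a=np.linalg.svd(G-g)[2][0]; a*=np.sign(a[1]); 
    # refine: circle fit across axis
    from scipy.optimize import least_squares
    def f(p):
        ax=np.array([p[0],1,p[1]]); ax/=np.linalg.norm(ax); q=G-np.array([p[2],g[1],p[3]]); q=q-np.outer(q@ax,ax)
        return np.linalg.norm(q,axis=1)-.0445
    s=least_squares(f,[a[0]/a[1],0,g[0],g[2]-.03],loss='soft_l1',f_scale=.002).x
    ax=np.array([s[0],1,s[1]]); ax/=np.linalg.norm(ax); o=np.array([s[2],g[1],s[3]])
    t=np.percentile((G-o)@ax,[.5,99.5]); m=o+ax*t.mean()
    print('pipe axis',ax.round(4),'yaw',round(float(np.arctan2(-ax[0],ax[1])),4),'mid',m.round(4),'len',np.diff(t),'height over deck',((m-c)@n).round(4),'rms',np.sqrt((f(s)**2).mean()).round(4))
    red=(cv2.inRange(h,(0,150,80),(4,255,255))>0)&box&(W[...,2]>.04); print('knob',np.nanmean(W[red],0).round(4),red.sum())
if __name__=='__main__':
    for n in('top','side'):
        z=np.load('pics/%s0.npz'%n); print(n); measure(z['im'],z['W'])
E
python3 meas.py
```

```text
top
plane n [-0.1205 -0.0198  0.9925] tilt 7.01 dir 0.1628 at [0.5627 0.1177 0.0512]
deck rect (array([565.3, 116.4]), array([336.7, 189.7]), 0.1608)
chock (array([497.8, 108.9]), array([102.9,  90.3]), 0.229) top 0.0486
choctop 493 (array([467. , 101.8]), array([40. , 89.6]), 0.2421) 0.08378128013145174
sole footprint [np.float64(0.4398), np.float64(0.0551)] [np.float64(0.5555), np.float64(0.163)]
pipe axis [-1.624e-01  9.867e-01  4.000e-04] yaw 0.1631 mid [0.647  0.1352 0.1063] len [0.23700267] height over deck 0.0443 rms 0.0013
knob [ 0.646  -0.0469  0.1437] 92
side
plane n [-0.1164 -0.0203  0.993 ] tilt 6.78 dir 0.1723 at [0.5297 0.0835 0.0445]
deck rect (array([562.6, 113. ]), array([335.5, 198.6]), 0.1766)
chock (array([496.8, 104.9]), array([103.1,  93.9]), 0.2501) top 0.0462
choctop 221 (array([464.2,  97.7]), array([34.7, 91.9]), 0.2052) 0.0810651612562744
sole footprint [np.float64(0.4385), np.float64(0.0501)] [np.float64(0.5557), np.float64(0.1607)]
pipe axis [-0.1595  0.9872  0.0029] yaw 0.1602 mid [0.6458 0.1308 0.1039] len [0.234145] height over deck 0.0445 rms 0.001
knob [ 0.6428 -0.0561  0.1364] 102
```

Call:
play_rows(
  series="105 -132 0 0.02 0.5; 210 -264 0 0.04 0.5; 316 -396 0 0.06 0.5; 422 -528 0 0.06 0.5; 422 -528 0 0.06 0.5; 422 -528 0 0.06 0.5; 422 -528 0 0.06 0.5; 422 -528 0 0.06 0.5; 422 -528 0 0.06 0.5; 422 -528 0 0.06 0.5; 422 -528 0 0.06 0.5; 422 -528 0 0.06 0.5; 422 -528 0 0.06 0.5; 422 -528 0 0.06 0.5; 422 -528 0 0.06 0.5; 422 -528 0 0.06 0.5; 422 -528 0 0.06 0.5",
)

```text
time_s: 2.22
eef_pos: [0.411, 0.0954, 0.2314]
eef_rot: [3.142, -0.0, 0.161]
force: [-0.4, -0.0, -0.3]
grip_width: 0.0425
finger_force: 0.0
```

Call:
play_rows(
  series="0 0 50 0 0.5; 0 0 100 0 0.5; 0 0 140 0 0.5; 0 0 165 0 0.5; 0 0 178 0 0.5; 0 0 180 0 0.5; 0 0 180 0 0.5; 0 0 180 0 0.5",
)

```text
time_s: 3.22
eef_pos: [0.4114, 0.0958, 0.0519]
eef_rot: [3.141, -0.001, 0.162]
force: [-0.1, 1.0, -0.8]
grip_width: 0.0428
finger_force: 0.0
```

```bash
python3 - <<'E'
from h import *
s=r.state(); print(s['eef_pos'],s['force'])
im,_=vision.grab_frame('side'); cv2.imwrite('pics/side1.png',cv2.resize(im[140:280,90:330,::-1],None,fx=3,fy=3))
E
```

```text
[0.41143851 0.09575559 0.05187471] [-0.10473234  1.02258632 -0.82184507]
```

View pics/side1.png

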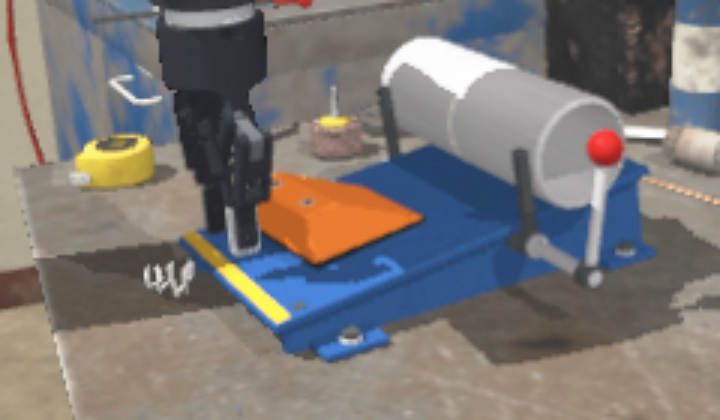

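The crop shows the fingers (240,240) standing low behind the chock's back, with the path to the pipe clear. Next I'll push most of the way.

Call:
play_rows(
  series="8 0 0 0 0.5; 16 0 -1 0 0.5; 21 0 -1.5 0 0.5; 26 0 -2 0 0.5; 31 0 -2.5 0 0.5; 36 0 -3 0 0.5; 41 0 -3.5 0 0.5; 46 0 -4 0 0.5; 51 0 -4.5 0 0.5; 56 0 -5 0 0.5; 61 0 -5.5 0 0.5; 66 0 -6 0 0.5; 71 0 -6.5 0 0.5; 76 0 -7 0 0.5; 80 0 -7.5 0 0.5; 80 0 -7.5 0 0.5",
)

```text
time_s: 5.28
eef_pos: [0.4852, 0.1082, 0.0584]
eef_rot: [3.142, 0.008, 0.162]
force: [-28.2, -4.8, 26.8]
grip_width: 0.0425
finger_force: 14.7
```

```bash
cat > look.py <<'E'
import sys
from meas import *
for n in('top','side'):
    im,d,W=cloud(n); print(n)
    cv2.imwrite('pics/%s_%s.png'%(n,sys.argv[1]),cv2.resize(im[120:300,120:340,::-1],None,fx=3,fy=3))
    measure(im,W)
E
python3 look.py 2
```

```text
top
plane n [-0.1205 -0.0203  0.9925] tilt 7.02 dir 0.1669 at [0.5749 0.0907 0.0521]
deck rect (array([565.2, 116.1]), array([336.8, 189.3]), 0.1613)
chock (array([559.6,  86.6]), array([277.2, 167.7]), -0.3701) top 0.5218
choctop 182 (array([547.9,  50.7]), array([ 46.1, 284.5]), 0.7143) 0.12091371250220619
sole footprint [np.float64(0.4052), np.float64(-0.0417)] [np.float64(0.6585), np.float64(0.1651)]
pipe axis [ 0.4308  0.2697 -0.8612] yaw -1.0115 mid [0.5318 0.0697 0.3391] len [0.54248274] height over deck 0.2905 rms 0.0386
knob [ 0.6465 -0.0473  0.1437] 97
side
plane n [-0.1175 -0.0178  0.9929] tilt 6.82 dir 0.1505 at [0.5095 0.08   0.042 ]
deck rect (array([563.2, 111.5]), array([335.9, 196.4]), 0.1616)
chock (array([541.9, 109. ]), array([117.5,  91.6]), 0.2151) top 0.076
choctop 119 (array([511. ,  81.2]), array([42.4, 51.8]), 0.1462) 0.0894538016276714
sole footprint [np.float64(0.4933), np.float64(0.0541)] [np.float64(0.602), np.float64(0.1633)]
pipe axis [ 0.1602  0.0492 -0.9859] yaw -1.2726 mid [0.5002 0.0975 0.3098] len [0.40021084] height over deck 0.2668 rms 0.0395
knob [ 0.6428 -0.0567  0.1364] 100
```

View pics/side_2.png

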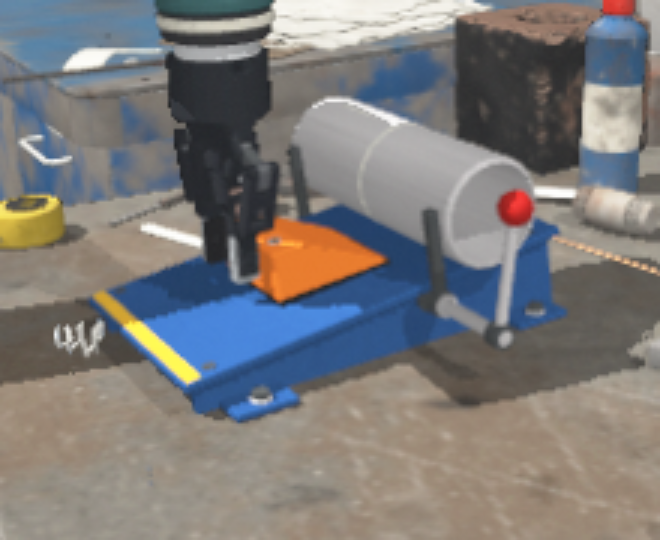

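The chock has moved to (320,265) in the crop and is still flat. The force is too high because the sinking fingers jam it, so I'll back off, then push parallel to the slope.

Call:
play_rows(
  series="-6 0 0 0 0.5; -12 0 0 0 0.5; -12 0 0 0 0.5; -8 0 0 0 0.5; -4 0 -0.5 0 0.5; 0 0 -1 0 0.5; 3 0 -1.4 0 0.5; 6 0 -1.8 0 0.5; 9 0 -2.2 0 0.5; 12 0 -2.6 0 0.5; 12 0 -2.6 0 0.5",
)

```text
time_s: 6.75
eef_pos: [0.5017, 0.1106, 0.0611]
eef_rot: [-3.141, 0.001, 0.162]
force: [-3.3, -0.6, 1.3]
grip_width: 0.0428
finger_force: 1.4
```

Call:
play_rows(
  series="3 0 -0.4 0 0.5; 6 0 -0.8 0 0.5; 9 0 -1.2 0 0.5; 12 0 -1.5 0 0.5; 14 0 -1.7 0 0.5; 14 0 -1.7 0 0.5",
)

```text
time_s: 7.5
eef_pos: [0.516, 0.1129, 0.0632]
eef_rot: [-3.142, -0.001, 0.162]
force: [-0.7, -0.2, -0.1]
grip_width: 0.0429
finger_force: 0.2
```

```bash
python3 look.py 3 | grep -E "top|side|chock|knob"
```

```text
top
chock (array([581.8,  88.7]), array([288.7,  91.6]), -0.7362) top 0.5294
choctop 196 (array([578. ,  84.5]), array([288.7,  80.3]), -0.7362) 0.11825624135394204
knob [ 0.6464 -0.0473  0.1438] 97
side
chock (array([572.3, 114.7]), array([115.2,  92.8]), 0.175) top 0.0685
choctop 114 (array([540.9,  88.8]), array([46.9, 48.5]), 0.231) 0.09178676781159295
knob [ 0.6429 -0.0566  0.1363] 100
```

View pics/side_3.png

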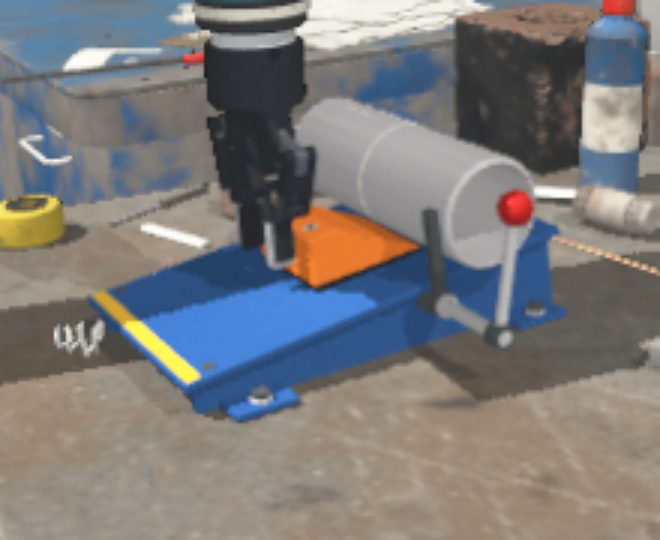

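The chock's tip (415,248) is nearly under the pipe and lies square. I'll creep until the force rises.

Call:
play_rows(
  series="1 0 -0.1 0 0.5; 2 0 -0.2 0 0.5; 3 0 -0.4 0 0.5; 4 0 -0.5 0 0.5; 4 0 -0.5 0 0.5",
)

```text
time_s: 8.22
eef_pos: [0.5188, 0.1134, 0.0635]
eef_rot: [-3.142, 0.001, 0.162]
force: [-5.5, -1.6, 2.3]
grip_width: 0.0427
finger_force: 2.9
```

Call:
play_rows(
  series="1 0 -0.1 0 0.5; 2 0 -0.2 0 0.5; 2 0 -0.2 0 0.5",
)

```text
time_s: 8.6
eef_pos: [0.5206, 0.1137, 0.0637]
eef_rot: [-3.142, 0.002, 0.162]
force: [-5.8, -1.1, 3.9]
grip_width: 0.0427
finger_force: 3.4
```

Call:
play_rows(
  series="1 0 -0.1 0 0.5; 2 0 -0.2 0 0.5; 2 0 -0.2 0 0.5",
)

```text
time_s: 8.98
eef_pos: [0.5215, 0.1139, 0.0637]
eef_rot: [3.142, 0.004, 0.162]
force: [-13.2, -2.4, 7.6]
grip_width: 0.0428
finger_force: 6.5
```

Call:
play_rows(
  series="1 0 -0.1 0 0.5; 2 0 -0.2 0 0.5; 2 0 -0.2 0 0.5",
)

```text
time_s: 9.35
eef_pos: [0.5216, 0.1139, 0.0637]
eef_rot: [3.141, 0.007, 0.162]
force: [-22.9, -5.2, 14.8]
grip_width: 0.0426
finger_force: 11.7
```

The force jumped while the tool stood still, so the wedge is firmly against the pipe. I'll back off, lift clear and check.

Call:
play_rows(
  series="-5 0 0 0 0.5; -15 0 0 0 0.5; -30 0 0 0 0.5; -30 0 -40 0 0.5; -40 0 -90 0 0.5; -60 0 -140 0 0.5; -100 0 -150 0 0.5; -140 0 -150 0 0.5; -140 0 -150 0 0.5; -140 0 -150 0 0.5",
)

```text
time_s: 10.6
eef_pos: [0.3874, 0.0919, 0.2143]
eef_rot: [3.141, -0.001, 0.162]
force: [-0.8, 0.8, 0.5]
grip_width: 0.043
finger_force: 0.0
```

```bash
python3 look.py 4; python3 -c "
from station import r; s=r.state(); print(s['time_s'],s['eef_pos'],s['eef_rot'])"
```

```text
top
plane n [-0.1204 -0.0196  0.9925] tilt 7.01 dir 0.1613 at [0.5352 0.1106 0.0477]
deck rect (array([565.2, 116.5]), array([336.9, 189.6]), 0.1605)
chock (array([505.7, 115. ]), array([208.5,  99.9]), 0.0865) top 0.0529
choctop 509 (array([568.5, 118.1]), array([72.1, 90.3]), 0.1637) 0.09442192014854786
sole footprint [np.float64(0.4003), np.float64(0.0568)] [np.float64(0.6128), np.float64(0.1666)]
pipe axis [ 0.5146  0.1456 -0.845 ] yaw -1.2951 mid [0.4888 0.0923 0.3625] len [0.59559697] height over deck 0.3184 rms 0.0396
knob [ 0.6464 -0.0467  0.1432] 100
side
plane n [-0.1159 -0.0167  0.9931] tilt 6.73 dir 0.1434 at [0.5003 0.0813 0.0408]
deck rect (array([564.2, 111.1]), array([338.5, 191.3]), 0.1493)
chock (array([572.1, 135.1]), array([ 97.1, 164.9]), 0.2247) top 0.047
choctop 206 (array([547. , 111.7]), array([35.3, 90.5]), 0.1844) 0.0914212368306497
sole footprint [np.float64(0.527), np.float64(0.0631)] [np.float64(0.6338), np.float64(0.2213)]
pipe axis [ 0.7162  0.0312 -0.6972] yaw -1.5273 mid [0.4826 0.0961 0.2438] len [0.41165082] height over deck 0.2034 rms 0.0278
knob [ 0.6426 -0.0563  0.1364] 103
10.7 [0.38780665 0.09191349 0.21404817] [-3.14156837e+00 -1.32958400e-04  1.61792940e-01]
```

View pics/top_4.png

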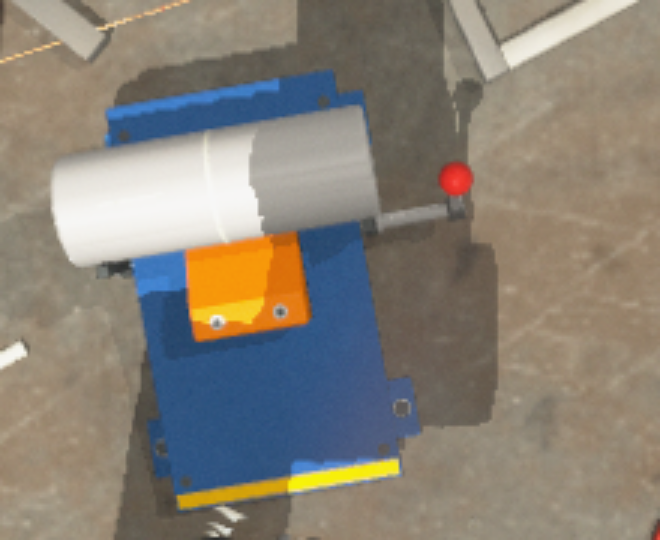

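Top crop: the wedge (245,285) sits squarely against the pipe near its white mark (215,185), and the lever is still up with the knob at (456,178). Now to the knob.

Call:
play_rows(
  series="39 30 0 0 0.55; 78 60 0 0 0.55; 117 90 0 0 0.55; 156 120 0 0 0.55; 195 150 0 0 0.55; 220 170 0 0 0.55; 233 180 0 0 0.55; 233 180 0 0 0.55; 233 180 0 0 0.55; 233 180 0 0 0.55; 233 180 30 0 0.55; 233 180 60 0 0.55; 233 180 60 0 0.55; 233 180 60 0 0.55",
)

```text
time_s: 12.45
eef_pos: [0.6465, -0.0481, 0.1556]
eef_rot: [3.141, -0.001, 0.162]
force: [0.6, -0.5, -0.2]
grip_width: 0.047
finger_force: 0.0
```

```bash
python3 - <<'E'
from h import *
for i,n in enumerate(('top','side')):
    im,_=vision.grab_frame(n); c=im[130:230,200:330,::-1]
    a=cv2.resize(c,None,fx=3,fy=3); b=a if i==0 else np.hstack([b,a])
cv2.imwrite('pics/knob5.png',b)
E
```

```text
(no output)
```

View pics/knob5.png

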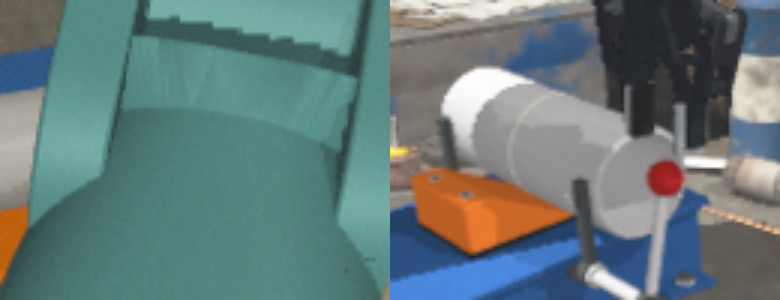

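Right half (side view): the two fingers, (640,115) and (680,130), straddle the knob (665,178) from above. I'll check the knob centre by projecting rays from both views.

```bash
python3 - <<'E'
from h import *
from scipy.optimize import least_squares
def ray(n,uv):
    c=vision.get_calibration(n);K=np.array([[c['fx'],0,c['cx']],[0,c['fy'],c['cy']],[0,0,1.]])
    p=cv2.undistortPoints(np.array([[uv]],float),K,np.array([c['k1'],0,0,0.]))[0,0];T=np.array(c['pose'])
    d=T[:3,:3]@[p[0],-p[1],-1]; return T[:3,3],d/np.linalg.norm(d)
R=[]
for n in('top','side'):
    z=np.load('pics/%s0.npz'%n);W=z['W'];m=cv2.inRange(cv2.cvtColor(z['im'],cv2.COLOR_RGB2HSV),(0,110,50),(6,255,255))
    m=m*((abs(W[...,0]-.645)<.03)&(abs(W[...,1]+.05)<.03)&(W[...,2]>.11))
    ct=max(cv2.findContours(m.astype(np.uint8),0,1)[0],key=cv2.contourArea); c,rad=cv2.minEnclosingCircle(ct); print(n,c,rad); R.append(ray(n,c))
f=lambda p:np.concatenate([np.cross(p-o,d) for o,d in R])
s=least_squares(f,[.647,-.048,.134]); print(s.x,s.fun.round(4)); 
for o,d in R: print((o+d*((.134-o[2])/d[2])).round(4),d.round(2))
E
```

```text
top (271.5, 179.0) 5.590270042419434
side (291.1986389160156, 188.82876586914062) 5.918510437011719
[ 0.64781861 -0.04729135  0.13286735] [-0.     -0.0001 -0.      0.      0.      0.0001]
[ 0.6478 -0.0473  0.134 ] [ 0.12 -0.03 -0.99]
[ 0.6461 -0.0501  0.134 ] [ 0.47  0.82 -0.33]
```

Call:
play_rows(
  series="1 0 15 0 0.55; 1 -0.5 30 0 0.55; 1 -0.5 42 0 0.55; 1 -0.5 42 0 0.55; 1 -0.5 42 0 0; 1 -0.5 42 0 0; 1 -0.5 42 0 0; 1 -0.5 42 0 0; 1 -0.5 42 0 0; 1 -0.5 42 0 0",
  grip_force=30,
)

```text
time_s: 13.8
eef_pos: [0.6476, -0.049, 0.1128]
eef_rot: [3.139, -0.001, 0.161]
force: [0.2, -8.5, -0.5]
grip_width: 0.0243
finger_force: 30.0
```

The knob is gripped. Now I'll swing it along the arc.

Call:
play_rows(
  series="-8 1 -0.6 0 0; -16.5 1 -0.8 0 0; -25 1 0 0 0; -33 1 1.2 0 0; -41 1 3.2 0 0; -49 1 6 0 0; -56.5 1 9.5 0 0; -63.5 1 13.6 0 0; -70.5 1 18.3 0 0; -76.7 1 23.6 0 0; -82.7 1 29.5 0 0; -88 1 35.7 0 0; -93 1 42.5 0 0; -97 1 49.6 0 0; -100.5 1 57 0 0; -103.5 1 64.8 0 0; -105 1 70 0 0; -105 1 70 0 0",
)

```text
time_s: 16.05
eef_pos: [0.5432, -0.066, 0.0421]
eef_rot: [3.141, 0.0, 0.161]
force: [1.7, -5.2, -1.3]
grip_width: 0.0241
finger_force: 32.8
```

```bash
python3 look.py 6 | grep knob
```

```text
knob [nan nan nan] 0
knob [ 0.5345 -0.0696  0.0737] 41meas.py:34: RuntimeWarning: Mean of empty slice
  red=(cv2.inRange(h,(0,150,80),(4,255,255))>0)&box&(W[...,2]>.04); print('knob',np.nanmean(W[red],0).round(4),red.sum())
```

View pics/side_6.png

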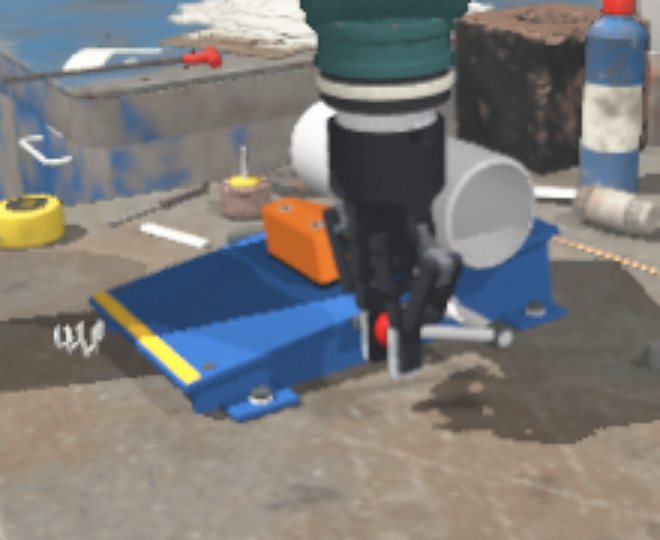

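The lever is down, with the knob at (382,330), and the pipe and wedge are in place. I'll open slightly, lift away and check.

Call:
play_rows(
  series="0 0 0 0 0.5; 0 0 0 0 0.5; 0 0 0 0 0.5; 0 0 0 0 0.5; 0 0 -30 0 0.5; 0 0 -80 0 0.5; 0 0 -130 0 0.5; 0 50 -160 0 0.5; 0 100 -160 0 0.5; 0 150 -160 0 0.5; 0 200 -160 0 0.5; 0 200 -160 0 0.5; 0 200 -160 0 0.5; 0 200 -160 0 0.5; 0 200 -160 0 0.5",
)

```text
time_s: 18.02
eef_pos: [0.576, -0.2619, 0.2025]
eef_rot: [3.141, -0.0, 0.163]
force: [-0.2, 0.3, -0.4]
grip_width: 0.0427
finger_force: 0.0
```

```bash
sed -i 's/h\[...,1\]<60)&box/h[...,1]<60)\&box\&(W[...,1]>.0)\&(W[...,2]<.17)/' meas.py; python3 look.py 7 | grep -E "top|pipe|chock|knob"
```

```text
top
chock (array([525.4,  82.6]), array([164.7, 219.7]), -0.5545) top 0.0537
choctop 509 (array([568.6, 117.7]), array([71.9, 89.9]), 0.1598) 0.0944727001677668
pipe axis [-1.608e-01  9.870e-01  3.000e-04] yaw 0.1615 mid [0.6471 0.1352 0.1063] len [0.23687716] height over deck 0.0443 rms 0.0013
knob [ 0.5447 -0.0641  0.0802] 75
chock (array([579.8, 109. ]), array([ 96.2, 106.4]), 0.1802) top 0.047
choctop 205 (array([548. , 111.7]), array([34.7, 89.8]), 0.1724) 0.09147756223846175
pipe axis [-0.1599  0.9871  0.0032] yaw 0.1606 mid [0.6458 0.1307 0.104 ] len [0.23435906] height over deck 0.045 rms 0.001
knob [ 0.5437 -0.0682  0.0723] 108
```

View pics/top_7.png

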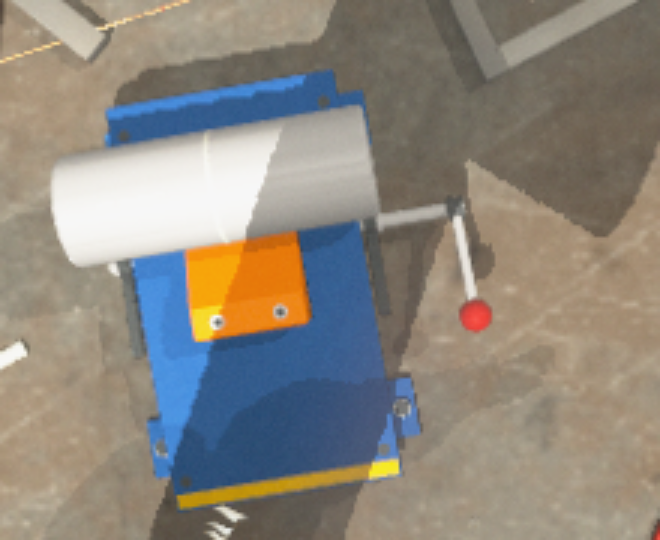

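The pipe hasn't moved (0.1 mm), the stop is at about 1.38 rad with the knob at (475,315), and the wedge (248,285) holds the pipe squarely. Handing in.

```bash
python3 -c "
from station import r; print(r.finish_job())"
```

```text
the job is handed in; nothing more can be done
None
```

The job is handed in, though the hand-in returned no verdict: the wedge sits squarely against the pipe near its middle, the stop is swung down to about 1.38 rad, and the pipe has not measurably moved.

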